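Find the rocking cover on the balcony sorting box and press it home

ROBOT

A 7-joint arm with a two-finger parallel gripper is mounted at the origin on the work surface. World frame = base frame: x ahead of the robot, y to its left, z up, the work surface at z = 0. Lengths are in m, angles in rad, forces in N, time in s.
With the tool pointing down it reaches from about 0.4 to 0.85 m from the base axis. Payload 4.5 kg.
Tool frame: the origin (TCP) lies between the finger pads; the fingertips stand r.finger_overhang ahead of it and the grasp point (between the pads) lies 8 mm behind it (r.finger_overhang is the distance from the TCP to the fingertips, in m); z points along the fingers, x is the direction in which the jaws open and shut, and the axes are right-handed (so a half turn about z gives the same grasp; the last joint's range is limited). The gripper opens to 88 mm and grips with 3 to 60 N. Pads are 18 mm wide; open, the fingers measure 123 mm over their backs; the gripper's body (75 mm by 187 mm) begins 45 mm behind the grasp point.
Start: joints at [-1.086, 0.689, -0.195, 1.565, 0.157, 0.902, -0.215], TCP at [0.272, 0.563, 0.25] pointing down, gripper open.
Joint ranges: [-3.01, 3.01], [-0.46, 2.08], [-1.47, 1.51], [0.13, 2.56], [-1, 4.14], [0.04, 2.09], [-2.66, 2.66]. Speed limits (rad/s): [2.57, 2.57, 3.14, 3.14, 3.14, 3.14, 3.14].

INTERFACE

Orientations are given as a unit quaternion [x, y, z, w].
In Python, from plant import r gives the robot as it stands.
- The arm moves only by the tool move_arm, never from a script. Its argument "targets" is a list that holds one entry, the list of rows, each a list of 7 numbers: the turn, a rotation vector about the world's x, y, z in rad, then the shift along the world's x, y, z in m, then the opening, from 0 (shut) to 1 (fully open). A call has 1 to 5 rows; each row shifts and turns the pose as measured when the row begins; what a row does not reach is not made up. A row lasts 1/10 s, in which the tool goes at most 50 mm and 8.59 degrees, less where a joint would pass 70% of its speed; a pose out of reach is approached as far as the arm can. A call with a gripper value outside its range is refused whole. The fingers move at their own pace and stop on an object; "force" is the grip in N (left out, the last holds). Time passes only in rows, so rows that do not move let the fingers close. It gives the time, the measured TCP pose, the force and the opening at its end, in the units of the state.
- r.get_state(): the state, without advancing time (a new reading comes with each control period).
- r.snapshot(name): name is "scene" or "top"; returns a dict with "frame" (420x560x3 uint8, red, green, blue), "K" (3x3 intrinsics, pixels), "D" ([k1, k2, p1, p2, k3] as OpenCV has them; the pictures are not rectified), "T" (4x4, takes a point from camera to world coordinates). Camera axes: x right, y up, looking along -z (the intrinsics and any distortion apply to the point x, -y, -z); pixel columns grow to the right and rows downward; lengths in m; the calibration is good to about 2 mm. A picture is of the moment at which its call begins. There is no depth.
- r.finish_job(): hands the job in, once; it reports no verdict.
Trained networks look in a picture, given as the dict that the camera call returned (one of the last four; its "shot" number tells which), for a name from the list of things; names that differ only in an ending like _2 or _b are one class to them, and where a whole thing is asked for, a point or a joint stands for the part that bears it (a point fixed in the world has none). Each returns a list of dicts, best first, with "score" (0 to 1); they miss things now and then, are a little off and sometimes report something else, mostly with a low value. They report only what shows in the picture. A call takes as long as a camera call.
- r.find_in(picture, query): "centre" ([row, column] in pixels, amid what is visible of it).
The state is a dict: "clock": time; "q": joint angles; "qd": joint speeds; "joint_torque": joint torques, N m; "tool_pos": TCP position; "eef_rot": TCP orientation; "contact_force": force on the tool from outside, world axes, zero at the start; "moment": the same for the moment, N m; "opening": opening from 0.0 (shut) to 1.0 (fully open).
Only numpy, scipy, OpenCV 4.12 (cv2) and the standard library are available. Lean on these libraries where they do the work, as an engineer would, in place of code of your own. Each camera call takes 0.05 s, during which the arm holds its last target. There are 200 camera calls.

TASK

One of the four identical covers on the grey sorting box is not seated: press near the front or back end of the covers, one after another, until you find the one that rocks, then press that cover down in its middle until it is fully home and level. Only press; do not lift or pry up the loose cover, and leave the pot, pliers, chopstick and bridge ornament where they are.

Things in the scene. Friction and masses are not known exactly. Their poses are not given: they have to be found in the camera images.
- box: Grey plastic sorting box, fixed, 180 deep (x) by 300 wide (y) by 72 mm high, origin at the centre of its underside, x away from its dark tray front. On top a row of four identical flat grey covers, each 110 (x) by 50 mm (y), tops 5 to 11 mm above the box's frame. Three are firm; one, in any place, is unseated and rocks. Cover heights differ by up to 5 mm, so height does not tell which is loose.
- pocket_1 (a point): Point fixed on the box at the centre of the leftmost (+y) of its four cover places (pitch 64 mm along box y), 77 mm above the shelf. Its x axis points to the box's far side, y to its left, z up, as seen from the robot. The flat top of the cover there lies 0 to 6 mm above this point. The point does not tell whether this cover is the loose one.
- pocket_2 (a point): Point fixed on the box at the centre of the second from the left of its four cover places (pitch 64 mm along box y), 77 mm above the shelf. Its x axis points to the box's far side, y to its left, z up, as seen from the robot. The flat top of the cover there lies 0 to 6 mm above this point. 
- pocket_3 (a point): Point fixed on the box at the centre of the third from the left of its four cover places (pitch 64 mm along box y), 77 mm above the shelf. Its x axis points to the box's far side, y to its left, z up, as seen from the robot. The flat top of the cover there lies 0 to 6 mm above this point. 
- pocket_4 (a point): Point fixed on the box at the centre of the rightmost (-y) of its four cover places (pitch 64 mm along box y), 77 mm above the shelf. Its x axis points to the box's far side, y to its left, z up, as seen from the robot. The flat top of the cover there lies 0 to 6 mm above this point. 
- loose_seat (a joint): How far the one loose cover (wherever it is) stands above home, in m: 0 fully home, 0.0035 to 0.0045 at the start. Tight friction fit: it moves only under a downward push of over about 11 N in its middle (14 to 18 N does it surely) and stays where it is left. When home its top is 0 to 1 mm above its pocket point.
- loose_rock (a joint): Tilt of the one loose cover (wherever it is) about its short middle line, rad: 0 level, + when the far end dips. Unseated, 1 to 2 N on its near or far end, 43 mm from the middle (12 mm in from the end), dips it 4 mm to about 0.1 rad onto a ledge; let go, it springs level. A push there under 20 N does not seat it. Firm covers do not move. Once home it no longer rocks.
- pot: Loose unglazed brown clay pot, 90 mm across, 80 mm high, open at the top; origin at the centre of its underside, z up. Stands to the left of the box; bystander.
- pliers: Loose aluminium pliers lying flat, 155 mm long, 56 mm wide, 12 mm high, origin near the middle on the underside, x towards the jaws. In front of the box; bystander.
- chopstick: Loose bamboo chopstick, 225 mm long, 6.5 mm square, lying behind the box; origin at its middle on the underside, x along it; bystander.
- bridge: Loose small white ceramic arched bridge ornament, 90 mm long (x), 30 mm wide, about 54 mm high, origin at the centre of its underside. Stands to the right of the box; bystander.

How it is judged:
By the outcome, as a careful person would: the job done as asked, in the order asked, and still so for the second after the job is handed in, with the robot touching nothing.
It also fails if it takes over 51 s, if anything falls off the work surface, if the arm or the gripper's body presses on something with over 40 N, if the wrist force passes 120 N, or if a joint passes its speed limit or range.

## Working session

There is one attempt and no reset: what is moved stays moved. The work goes in short steps, Python scripts to look and compute and a tool call to move; the robot and the scene stay as the last step left them, time stands still between calls to the robot, and variables do not carry over. Pictures are saved under pics/ and viewed, about 8 in all and at most 12, crops included, and the job is handed in when it is done.

Besides the shell and the picture viewer there is one more tool, called as name([rows], argument=value, ...), one row to a line, values as JSON. move_arm: Moves the arm, as the interface text tells. Its arguments: {"type":"object","properties":{"targets":{"type":"array","items":{"type":"array","items":{"type":"array","items":{"type":"number"}}}},"force":{"type":"number"}},"required":["targets"]}

```bash
mkdir -p pics
cat > h.py <<'E'
import numpy as np, cv2
from plant import r
def ray(s,rc,z):
    K=np.array(s["K"]);D=np.array(s["D"],float);T=np.array(s["T"])
    u=cv2.undistortPoints(np.array([[[rc[1],rc[0]]]],float),K,D)[0,0]
    d=T[:3,:3]@np.array([u[0],-u[1],-1.]);o=T[:3,3]
    return o+d*(z-o[2])/d[2]
def proj(s,P):
    K=np.array(s["K"]);D=np.array(s["D"],float);T=np.linalg.inv(np.array(s["T"]))
    p=(T[:3,:3]@np.array(P,float).T).T+T[:3,3]; p=p*[1,-1,-1]
    return cv2.projectPoints(p,np.zeros(3),np.zeros(3),K,D)[0][:,0]
E
python3 - <<'E'
from h import *
st=r.get_state();print({k:np.round(v,3) for k,v in st.items()},r.finger_overhang)
for n in ["top","scene"]:
    s=r.snapshot(n);cv2.imwrite(f"pics/{n}0.png",s["frame"][:,:,::-1]);print(n,np.round(s["T"],3).tolist())
    for q,z in [("box",.07),("pocket_1",.08),("pot",.04),("bridge",.03),("pliers",.01)]:
        for d in r.find_in(s,q)[:5]: print(q,np.round(d["centre"],1),round(d["score"],2),np.round(ray(s,d["centre"],z),3))
E
```

```text
{'clock': np.float64(0.0), 'q': array([-1.086,  0.69 , -0.195,  1.566,  0.157,  0.902, -0.215]), 'qd': array([-0.002, -0.001,  0.   , -0.   , -0.001, -0.001, -0.001]), 'joint_torque': array([-1.0000e-03, -5.2757e+01, -1.2670e+00, -1.5344e+01, -5.3000e-02,
        6.0000e-03,  0.0000e+00]), 'tool_pos': array([0.272, 0.562, 0.249]), 'eef_rot': array([ 0.847,  0.531, -0.001,  0.001]), 'contact_force': array([-0.061,  0.482, -0.503]), 'moment': array([-0.029, -0.031, -0.04 ]), 'opening': np.float64(1.0)} 0.011
top [[0.004, 0.992, -0.129, 0.472], [-0.999, -0.001, -0.039, 0.017], [-0.039, 0.129, 0.991, 0.808], [0.0, 0.0, 0.0, 1.0]]
box [244.1 281. ] 0.57 [0.519 0.029 0.07 ]
pocket_1 [245.7 283.8] 0.82 [0.515 0.024 0.08 ]
pot [252.8 144. ] 0.75 [0.503 0.285 0.04 ]
bridge [213.4 412.1] 0.88 [ 0.578 -0.215  0.03 ]
pliers [325.9 335. ] 0.68 [ 0.37  -0.071  0.01 ]
scene [[-0.421, -0.659, 0.623, 1.037], [0.907, -0.313, 0.282, 0.245], [0.01, 0.684, 0.73, 0.62], [0.0, 0.0, 0.0, 1.0]]
box [217.4 291.8] 0.67 [0.595 0.058 0.07 ]
pocket_1 [221.3 289.9] 0.91 [0.612 0.063 0.08 ]
pot [228.5 423.5] 0.91 [0.493 0.275 0.04 ]
bridge [181.3 168.4] 0.6 [ 0.581 -0.221  0.03 ]
pliers [148.  282.5] 0.9 [ 0.365 -0.067  0.01 ]
```

View pics/top0.png

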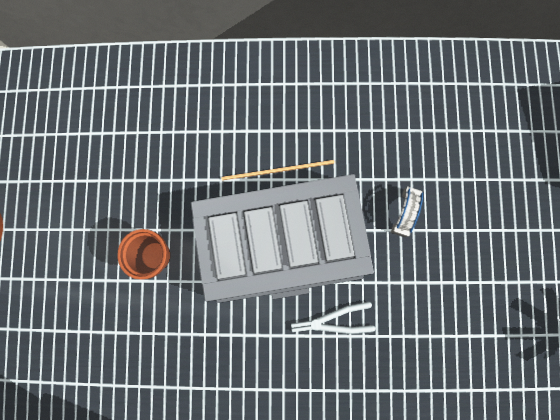

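View pics/scene0.png

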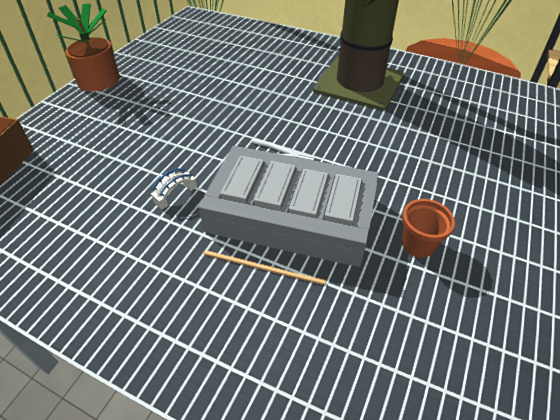

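The top view shows the box with its corners at about (col,row) (192,202), (354,177), (373,270) and (207,300). The four covers sit in its middle, and the robot side is the bottom of the picture. The scene view agrees and shows clear space around the box.

```bash
cat > loc.py <<'E'
from h import *
from scipy.optimize import least_squares
def corners(p,z=.072):
    c,s=np.cos(p[2]),np.sin(p[2]);return np.array([[p[0]+c*x-s*y,p[1]+s*x+c*y,z] for x,y in [(.09,.15),(.09,-.15),(-.09,-.15),(-.09,.15)]])
s=r.snapshot("top")
pts=np.array([[192,202],[354,177],[373,270],[207,300]],float)
g=cv2.cvtColor(s["frame"],cv2.COLOR_RGB2GRAY)
f=least_squares(lambda p:(proj(s,corners(p))-pts).ravel(),[.5,.02,.17]);print("corners",f.x,np.abs(f.fun).max())
# covers
m=(g>165).astype(np.uint8);m[:, :205]=0;m[:,358:]=0;m[:190]=0;m[285:]=0
m=cv2.morphologyEx(m,cv2.MORPH_OPEN,np.ones((5,5)))
n,l,stt,c=cv2.connectedComponentsWithStats(m)
for i in range(1,n):
    if stt[i,4]>500: print(stt[i],ray(s,c[i][::-1],.08).round(4), cv2.minAreaRect(np.argwhere(l==i)[:,::-1].astype(np.float32)))
x,y,a=f.x
for k in range(4):
    o=.096-.064*k; print(k+1,np.round([x-np.sin(a)*o,y+np.cos(a)*o],4))
im=s["frame"][:,:,::-1].copy()
for u in proj(s,corners(f.x)): cv2.circle(im,tuple(int(v) for v in u.round()),1,(0,0,255),-1)
for k in range(4):
    o=.096-.064*k
    for dx in (-.055,0,.055):
        for dy in ((0,) if dx==0 else (-.025,.025)):
            P=[[x+np.cos(a)*dx-np.sin(a)*(o+dy),y+np.sin(a)*dx+np.cos(a)*(o+dy),.08]]
            cv2.circle(im,tuple(int(v) for v in proj(s,P)[0].round()),1,(0,255,0),-1)
cv2.imwrite("pics/c1.png",cv2.resize(im[160:310,180:385],None,fx=3.8,fy=3.8,interpolation=cv2.INTER_CUBIC))
E
python3 loc.py
```

```text
corners [0.53183925 0.02865004 0.17010191] 4.057872027990129
[ 205  190  111   25 1445] [0.596  0.0774 0.08  ] ((259.3918762207031, 198.3513641357422), (15.289106369018555, 112.44891357421875), 80.53767395019531)
[ 321  196   33   63 1249] [ 0.546  -0.0653  0.08  ] ((336.4720153808594, 227.09600830078125), (62.0732536315918, 23.970651626586914), 79.69515228271484)
[ 281  202   32   64 1349] [5.372e-01 3.000e-04 8.000e-02] ((296.6382751464844, 233.68765258789062), (61.98234176635742, 23.762107849121094), 80.18070220947266)
[ 245  208   36   64 1601] [0.5271 0.0604 0.08  ] ((262.6541748046875, 239.55581665039062), (61.55925750732422, 27.67459487915039), 80.83765411376953)
[ 210  214   34   64 1469] [0.5173 0.1231 0.08  ] ((226.838134765625, 245.44796752929688), (61.811248779296875, 27.218236923217773), 81.25383758544922)
1 [0.5156 0.1233]
2 [0.5264 0.0602]
3 [ 0.5373 -0.0029]
4 [ 0.5481 -0.066 ]
```

View pics/c1.png

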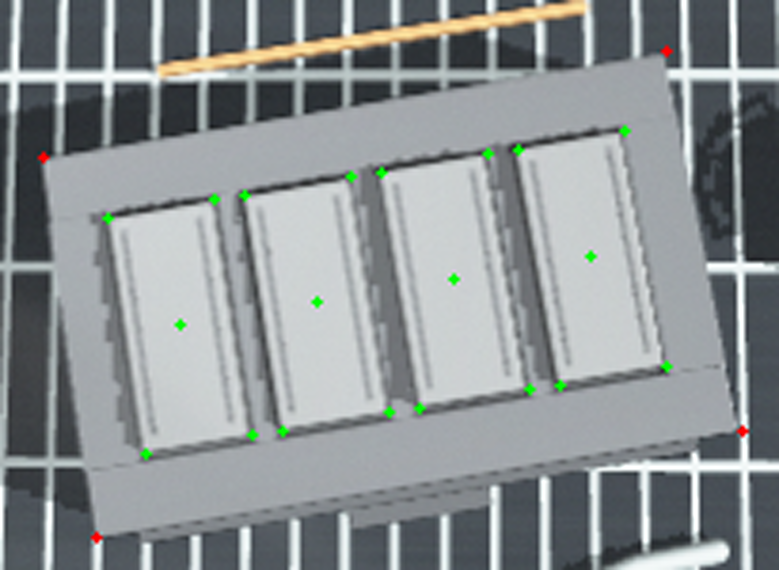

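The model points land on the covers' corners and centres to within about a pixel. The near-end press points are 1 (0.473,0.116), 2 (0.484,0.053), 3 (0.495,-0.010) and 4 (0.506,-0.073). I'll approach the first with the gripper shut and tool x along box y.

move_arm([
  [[0,0,0.124,0.02,-0.045,0,0],[0,0,0.124,0.02,-0.045,0,0],[0,0,0.124,0.02,-0.045,0,0],[0,0,0.124,0.02,-0.045,0,0],[0,0,0.124,0.02,-0.045,0,0]],
], force=30)

```text
clock: 1.15
tool_pos: [0.3679, 0.3404, 0.2501]
eef_rot: [0.63, 0.777, 0.001, -0.004]
contact_force: [1.8, 0.1, -0.4]
opening: 0.569
```

move_arm([
  [[0,0,0,0.02,-0.045,-0.005,0],[0,0,0,0.02,-0.045,-0.02,0],[0,0,0,0.02,-0.045,-0.02,0],[0,0,0,0.02,-0.04,-0.02,0],[0,0,0,0,0,0,0]],
])

```text
clock: 1.65
tool_pos: [0.4497, 0.1607, 0.1883]
eef_rot: [0.633, 0.774, 0.003, -0.001]
contact_force: [-0.7, -0.8, -0.3]
opening: 0.112
```

move_arm([
  [[0,0,-0.03,0.012,-0.025,-0.03,0],[0,0,0,0.011,-0.02,-0.03,0],[0,0,0,0,0,-0.022,0],[0,0,0,0,0,0,0]],
])

```text
clock: 2.05
tool_pos: [0.4765, 0.1151, 0.1053]
eef_rot: [0.646, 0.763, 0.006, -0.0]
contact_force: [0.2, 0.2, 0.5]
opening: 0.002
```

move_arm([
  [[0,0,0,-0.003,0.001,-0.004,0],[0,0,0,0,0,-0.003,0],[0,0,0,0,0,-0.002,0],[0,0,0,0,0,0,0]],
])

```text
clock: 2.45
tool_pos: [0.4742, 0.1197, 0.0987]
eef_rot: [0.645, 0.764, 0.009, 0.0]
contact_force: [-0.2, -1.0, 0.3]
opening: 0.007
```

move_arm([
  [[0,0,0,0,0,-0.002,0],[0,0,0,0,0,0,0]],
])

```text
clock: 2.65
tool_pos: [0.4747, 0.1205, 0.0976]
eef_rot: [0.645, 0.764, 0.01, 0.001]
contact_force: [0.1, 0.6, 0.2]
opening: 0.005
```

move_arm([
  [[0,0,0,0,0,-0.002,0],[0,0,0,0,0,0,0]],
])

```text
clock: 2.85
tool_pos: [0.475, 0.1206, 0.0958]
eef_rot: [0.645, 0.764, 0.01, 0.001]
contact_force: [-0.3, -0.8, -0.2]
opening: 0.006
```

move_arm([
  [[0,0,0,0,0,-0.002,0],[0,0,0,0,0,0,0]],
])

```text
clock: 3.05
tool_pos: [0.475, 0.1204, 0.0936]
eef_rot: [0.645, 0.764, 0.01, 0.001]
contact_force: [-0.0, 0.7, 0.4]
opening: 0.002
```

move_arm([
  [[-0.014,0.014,0,-0.002,-0.004,0,0],[0,0,0,0,0,0,0]],
])

```text
clock: 3.25
tool_pos: [0.4727, 0.1159, 0.0935]
eef_rot: [0.645, 0.764, -0.001, 0.0]
contact_force: [-0.2, 0.7, -0.5]
opening: 0.0
```

move_arm([
  [[0,0,0,0,0,-0.002,0],[0,0,0,0,0,0,0]],
])

```text
clock: 3.45
tool_pos: [0.4731, 0.1161, 0.0925]
eef_rot: [0.645, 0.764, -0.0, 0.001]
contact_force: [0.7, 0.0, 0.5]
opening: 0.009
```

move_arm([
  [[0,0,0,0,0,-0.002,0],[0,0,0,0,0,0,0]],
])

```text
clock: 3.65
tool_pos: [0.4733, 0.1162, 0.0928]
eef_rot: [0.645, 0.764, 0.0, 0.002]
contact_force: [0.1, 0.7, -0.2]
opening: 0.008
```

move_arm([
  [[0,0,0,0,0,-0.002,0],[0,0,0,0,0,0,0]],
])

```text
clock: 3.85
tool_pos: [0.4737, 0.1164, 0.0926]
eef_rot: [0.645, 0.764, 0.001, 0.003]
contact_force: [0.2, -0.1, -0.4]
opening: 0.005
```

move_arm([
  [[0,0,0,0,0,-0.003,0]],
])

```text
clock: 3.95
tool_pos: [0.4739, 0.1164, 0.0921]
eef_rot: [0.645, 0.764, 0.002, 0.004]
contact_force: [-10.7, -2.1, 66.5]
opening: 0.003
```

move_arm([
  [[0,0,0,0,0,-0.005,0]],
])

```text
clock: 4.05
tool_pos: [0.4739, 0.1164, 0.0919]
eef_rot: [0.645, 0.765, 0.002, 0.006]
contact_force: [-16.4, -3.6, 97.4]
opening: 0.004
```

Cover 1 doesn't yield: its contact height stays at 0.092 while the force rises to 97 N. The arm is stiff at about 22 N/mm, so I'll use steps under 1 mm in contact from here. Next is cover 2.

move_arm([
  [[0,0,0,0,0,0.006,0],[0,0,0,0,0,0.006,0],[0,0,0,0.005,-0.032,0,0],[0,0,0,0.005,-0.031,0,0],[0,0,0,0,0,0,0]],
])

```text
clock: 4.55
tool_pos: [0.4848, 0.0535, 0.1057]
eef_rot: [0.643, 0.766, 0.004, 0.006]
contact_force: [-1.2, 0.9, -0.1]
opening: 0.009
```

move_arm([
  [[0.002,0.014,0,0,0,-0.004,0],[0,0,0,0,0,-0.004,0],[0,0,0,0,0,-0.001,0]],
])

```text
clock: 4.85
tool_pos: [0.4847, 0.0549, 0.0949]
eef_rot: [0.643, 0.766, 0.001, -0.001]
contact_force: [-0.8, 0.5, -0.3]
opening: 0.004
```

move_arm([
  [[0,0,0,0,0,-0.001,0]],
])

```text
clock: 4.95
tool_pos: [0.4845, 0.0559, 0.0934]
eef_rot: [0.642, 0.766, 0.001, -0.002]
contact_force: [0.1, 0.6, 0.7]
opening: 0.003
```

move_arm([
  [[0,0,0,0,0,-0.001,0]],
])

```text
clock: 5.05
tool_pos: [0.4843, 0.0567, 0.0921]
eef_rot: [0.642, 0.767, 0.001, -0.002]
contact_force: [-0.5, -0.1, -0.5]
opening: 0.005
```

move_arm([
  [[0,0,0,0,0,-0.001,0]],
])

```text
clock: 5.15
tool_pos: [0.4842, 0.0574, 0.091]
eef_rot: [0.641, 0.767, 0.001, -0.002]
contact_force: [-0.4, -0.2, -1.1]
opening: 0.006
```

move_arm([
  [[0,0,0,0,0,-0.0008,0]],
])

```text
clock: 5.25
tool_pos: [0.4841, 0.0577, 0.0901]
eef_rot: [0.641, 0.767, 0.001, -0.002]
contact_force: [0.6, -0.4, 0.4]
opening: 0.01
```

move_arm([
  [[0,0,0,0,0,-0.0008,0]],
])

```text
clock: 5.35
tool_pos: [0.4841, 0.0579, 0.0895]
eef_rot: [0.641, 0.768, 0.001, -0.002]
contact_force: [-1.7, -0.9, 14.4]
opening: 0.003
```

move_arm([
  [[0,0,0,0,0,-0.0008,0]],
])

```text
clock: 5.45
tool_pos: [0.4841, 0.0579, 0.0895]
eef_rot: [0.641, 0.768, 0.001, -0.001]
contact_force: [-2.3, -1.1, 16.2]
opening: 0.008
```

move_arm([
  [[0,0,0,0,0,0.007,0],[0,0,0,0,-0.001,0.007,0],[0,0,0,0.005,-0.034,0,0],[0,0,0,0.006,-0.033,0,0],[0,0,0,0,0,0,0]],
])

```text
clock: 5.95
tool_pos: [0.4963, -0.0109, 0.1062]
eef_rot: [0.639, 0.769, 0.002, -0.001]
contact_force: [-0.6, 0.5, -1.1]
opening: 0.005
```

Cover 2 is firm too. On to cover 3.

move_arm([
  [[0,0,0,0,-0.001,-0.004,0],[0,0,0,-0.001,-0.001,-0.004,0],[0,0,0,0,0,-0.001,0]],
])

```text
clock: 6.25
tool_pos: [0.4954, -0.0117, 0.0973]
eef_rot: [0.639, 0.769, 0.003, -0.001]
contact_force: [-0.7, 1.0, 0.5]
opening: 0.001
```

move_arm([
  [[0,0,0,0,0,-0.001,0]],
])

```text
clock: 6.35
tool_pos: [0.4952, -0.0107, 0.0961]
eef_rot: [0.639, 0.769, 0.003, -0.001]
contact_force: [-0.1, -0.2, -0.7]
opening: 0.002
```

move_arm([
  [[0,0,0,0,0,-0.001,0]],
])

```text
clock: 6.45
tool_pos: [0.4951, -0.0098, 0.095]
eef_rot: [0.638, 0.77, 0.003, -0.001]
contact_force: [-0.5, -0.0, 0.1]
opening: 0.001
```

move_arm([
  [[0,0,0,0,0,-0.001,0]],
])

```text
clock: 6.55
tool_pos: [0.495, -0.0091, 0.0938]
eef_rot: [0.638, 0.77, 0.003, -0.001]
contact_force: [-0.1, 0.2, -0.0]
opening: 0.003
```

move_arm([
  [[0,0,0,0,0,-0.0008,0]],
])

```text
clock: 6.65
tool_pos: [0.495, -0.0087, 0.093]
eef_rot: [0.637, 0.77, 0.003, -0.001]
contact_force: [-0.2, -0.1, 0.6]
opening: 0.004
```

move_arm([
  [[0,0,0,0,0,-0.0008,0]],
])

```text
clock: 6.75
tool_pos: [0.4949, -0.0085, 0.0921]
eef_rot: [0.637, 0.771, 0.003, -0.001]
contact_force: [-0.6, -0.5, 0.6]
opening: 0.005
```

move_arm([
  [[0,0,0,0,0,-0.0008,0]],
])

```text
clock: 6.85
tool_pos: [0.4949, -0.0085, 0.0913]
eef_rot: [0.637, 0.771, 0.003, -0.001]
contact_force: [-0.3, -0.1, 0.5]
opening: 0.004
```

move_arm([
  [[0,0,0,0,0,-0.0008,0]],
])

```text
clock: 6.95
tool_pos: [0.4948, -0.0085, 0.0904]
eef_rot: [0.637, 0.771, 0.003, -0.001]
contact_force: [-0.2, -0.4, 0.9]
opening: 0.005
```

move_arm([
  [[0,0,0,0,0,-0.0008,0]],
])

```text
clock: 7.05
tool_pos: [0.4946, -0.0086, 0.0896]
eef_rot: [0.637, 0.771, 0.003, -0.002]
contact_force: [-1.5, -0.3, 3.0]
opening: 0.007
```

move_arm([
  [[0,0,0,0,0,-0.0008,0]],
])

```text
clock: 7.15
tool_pos: [0.4944, -0.0086, 0.089]
eef_rot: [0.637, 0.771, 0.003, -0.002]
contact_force: [-2.7, -0.7, 9.7]
opening: 0.006
```

Run:
```python
from h import *
s=r.snapshot("scene");f=s["frame"];np.save("sc_press.npy",f)
print(r.get_state()["contact_force"])
f0=cv2.imread("pics/scene0.png")
a=f0[140:270,190:390];b=f[:,:,::-1][140:270,190:390]
cv2.imwrite("pics/c2.png",cv2.resize(np.vstack([a,b]),None,fx=2.3,fy=2.3,interpolation=cv2.INTER_CUBIC))
```

```text
[-1.87837806 -0.57345905  6.30918844]
```

View pics/c2.png

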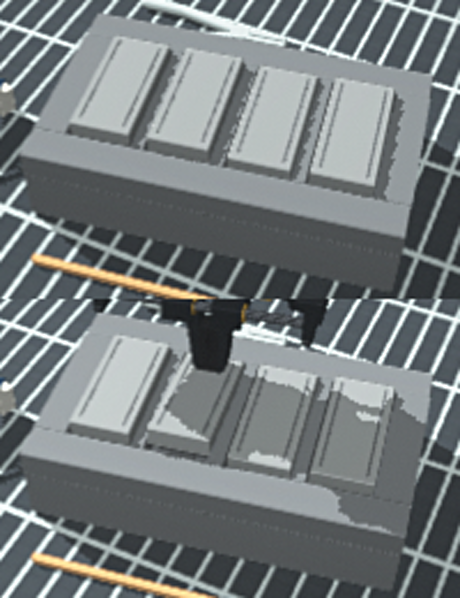

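Run:
```python
from h import *
f=np.load("sc_press.npy")[:,:,::-1];f0=cv2.imread("pics/scene0.png")
sl=(slice(185,220),slice(215,330))
cv2.imwrite("pics/c3.png",cv2.resize(np.vstack([f0[sl],f[sl]]),None,fx=6,fy=6,interpolation=cv2.INTER_CUBIC))
```

```text
(no output)
```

View pics/c3.png

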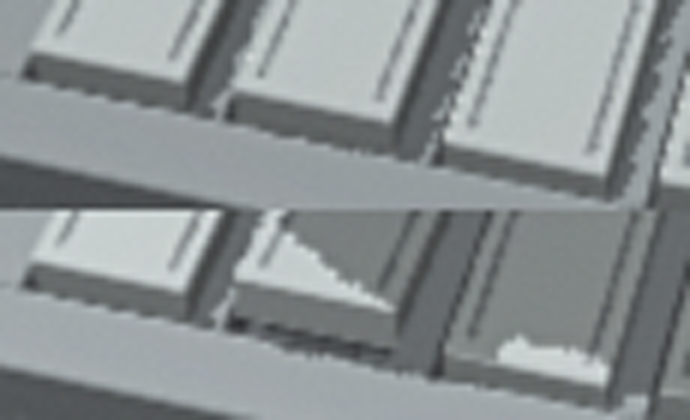

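In the crop, the far end of cover 3 (second from left, seen from behind) is raised with a dark gap under it while I press its near end. Its neighbours haven't changed, so cover 3 is the loose one. I'll release it and go to its middle at (0.537,-0.003).

move_arm([
  [[0,0,0,0,0,0.007,0],[0,0,0,0,0,0.008,0],[0,0,0,0.022,0.003,0,0],[0,0,0,0.021,0.002,0,0],[0,0,0,0,0,0,0]],
])

```text
clock: 7.7
tool_pos: [0.5387, -0.0037, 0.107]
eef_rot: [0.637, 0.77, 0.003, -0.001]
contact_force: [-1.1, 0.0, 0.3]
opening: 0.005
```

move_arm([
  [[-0.004,0.002,0,0,0,-0.004,0],[0,0,0,0,0,-0.004,0],[0,0,0,0,0,0,0]],
])

```text
clock: 8.0
tool_pos: [0.5363, -0.0044, 0.0988]
eef_rot: [0.638, 0.77, 0.0, -0.001]
contact_force: [-0.1, -0.2, -0.9]
opening: 0.006
```

move_arm([
  [[0,0,0,0.001,0.001,-0.002,0],[0,0,0,0,0,-0.002,0]],
])

```text
clock: 8.2
tool_pos: [0.536, -0.0034, 0.0944]
eef_rot: [0.637, 0.771, -0.001, -0.002]
contact_force: [-0.8, 0.6, 0.4]
opening: 0.006
```

move_arm([
  [[0,0,0,0,0,-0.001,0]],
])

```text
clock: 8.3
tool_pos: [0.5359, -0.0035, 0.0934]
eef_rot: [0.637, 0.771, -0.001, -0.002]
contact_force: [-1.4, 0.4, 10.5]
opening: 0.005
```

move_arm([
  [[0,0,0,0,0,-0.0008,0]],
])

```text
clock: 8.4
tool_pos: [0.5358, -0.0035, 0.0933]
eef_rot: [0.637, 0.771, -0.001, -0.001]
contact_force: [-1.1, 0.1, 9.6]
opening: 0.006
```

move_arm([
  [[0,0,0,0,0,-0.0008,0]],
])

```text
clock: 8.5
tool_pos: [0.5359, -0.0035, 0.0933]
eef_rot: [0.637, 0.771, -0.001, -0.001]
contact_force: [-1.7, -0.7, 9.6]
opening: 0.002
```

move_arm([
  [[0,0,0,0,0,-0.0008,0]],
])

```text
clock: 8.6
tool_pos: [0.5358, -0.0035, 0.0933]
eef_rot: [0.637, 0.771, -0.001, -0.001]
contact_force: [-2.3, 0.7, 7.8]
opening: 0.006
```

move_arm([
  [[0,0,0,0,0,-0.0008,0]],
])

```text
clock: 8.7
tool_pos: [0.5358, -0.0035, 0.0933]
eef_rot: [0.637, 0.771, -0.001, -0.0]
contact_force: [-1.1, -0.3, 8.1]
opening: 0.006
```

move_arm([
  [[0,0,0,0.001,0,-0.0015,0]],
])

```text
clock: 8.8
tool_pos: [0.536, -0.0034, 0.0926]
eef_rot: [0.637, 0.771, -0.002, -0.0]
contact_force: [-4.5, 0.9, 11.2]
opening: 0.001
```

move_arm([
  [[0,0,0,0,0,-0.0018,0]],
])

```text
clock: 8.9
tool_pos: [0.5358, -0.0034, 0.0917]
eef_rot: [0.637, 0.771, -0.002, -0.0]
contact_force: [-2.0, -0.5, 10.3]
opening: 0.005
```

move_arm([
  [[0,0,0,0,0,-0.0018,0]],
])

```text
clock: 9.0
tool_pos: [0.5358, -0.0034, 0.0909]
eef_rot: [0.637, 0.771, -0.002, 0.0]
contact_force: [-2.0, -0.5, 10.3]
opening: 0.009
```

It's sliding down at about 10–11 N, so I'll carry on the same way.

move_arm([
  [[0,0,0,0,0,-0.0018,0]],
])

```text
clock: 9.1
tool_pos: [0.5358, -0.0034, 0.09]
eef_rot: [0.637, 0.771, -0.002, 0.001]
contact_force: [-2.2, -0.2, 10.7]
opening: 0.008
```

move_arm([
  [[0,0,0,0,0,-0.0015,0]],
])

```text
clock: 9.2
tool_pos: [0.5358, -0.0034, 0.0895]
eef_rot: [0.637, 0.771, -0.002, 0.001]
contact_force: [-2.4, -0.1, 10.5]
opening: 0.005
```

move_arm([
  [[0,0,0,0,0,-0.0013,0]],
])

```text
clock: 9.3
tool_pos: [0.5358, -0.0034, 0.0893]
eef_rot: [0.637, 0.771, -0.002, 0.002]
contact_force: [-2.3, -0.4, 15.5]
opening: 0.005
```

move_arm([
  [[0,0,0,0,0,-0.0013,0]],
])

```text
clock: 9.4
tool_pos: [0.5357, -0.0034, 0.0893]
eef_rot: [0.637, 0.771, -0.002, 0.002]
contact_force: [-3.0, -0.2, 14.7]
opening: 0.007
```

move_arm([
  [[0,0,0,0,0,-0.0013,0]],
])

```text
clock: 9.5
tool_pos: [0.5358, -0.0034, 0.0894]
eef_rot: [0.637, 0.771, -0.002, 0.003]
contact_force: [-2.6, -0.1, 12.7]
opening: 0.003
```

It has stopped at 0.0894 after about 4 mm. A firmer push will confirm that this is the bottom.

move_arm([
  [[0,0,0,0,0,-0.002,0]],
])

```text
clock: 9.6
tool_pos: [0.5357, -0.0034, 0.0892]
eef_rot: [0.637, 0.771, -0.002, 0.004]
contact_force: [-4.6, -0.9, 24.7]
opening: 0.008
```

move_arm([
  [[0,0,0,0,0,-0.002,0]],
])

```text
clock: 9.7
tool_pos: [0.5357, -0.0034, 0.0892]
eef_rot: [0.637, 0.771, -0.002, 0.004]
contact_force: [-4.7, -1.0, 22.4]
opening: 0.009
```

move_arm([
  [[0,0,0,0,0,0.007,0],[0,0,0,0,0,0.008,0],[0,0,0,-0.021,-0.004,0,0],[0,0,0,-0.021,-0.004,0,0],[0,0,0,0,0,0,0]],
])

```text
clock: 10.2
tool_pos: [0.4936, -0.0112, 0.1066]
eef_rot: [0.637, 0.771, -0.0, 0.005]
contact_force: [0.4, -0.6, 0.1]
opening: -0.0
```

It's solid at 25 N. Now I'll press the near end gently to check it no longer rocks.

move_arm([
  [[0,0.008,0,0.001,0,-0.005,0],[0,0,0,0,0,-0.005,0],[0,0,0,0,0,-0.003,0]],
])

```text
clock: 10.5
tool_pos: [0.498, -0.0105, 0.0931]
eef_rot: [0.637, 0.771, -0.001, 0.003]
contact_force: [-0.2, -0.5, 0.3]
opening: 0.002
```

move_arm([
  [[0,0,0,0,0,-0.0012,0]],
])

```text
clock: 10.6
tool_pos: [0.4986, -0.0103, 0.0913]
eef_rot: [0.637, 0.771, -0.001, 0.003]
contact_force: [-0.1, -0.4, 0.3]
opening: 0.005
```

move_arm([
  [[0,0,0,0,0,-0.001,0]],
])

```text
clock: 10.7
tool_pos: [0.499, -0.0101, 0.0899]
eef_rot: [0.637, 0.771, -0.001, 0.003]
contact_force: [0.4, 0.7, 0.2]
opening: 0.004
```

move_arm([
  [[0,0,0,0,0,-0.001,0]],
])

```text
clock: 10.8
tool_pos: [0.4989, -0.01, 0.0887]
eef_rot: [0.637, 0.771, -0.001, 0.003]
contact_force: [-3.0, -0.2, 10.4]
opening: 0.006
```

move_arm([
  [[0,0,0,0,0,-0.001,0]],
])

```text
clock: 10.9
tool_pos: [0.4988, -0.0101, 0.0884]
eef_rot: [0.637, 0.771, -0.001, 0.003]
contact_force: [-2.8, -1.5, 17.2]
opening: 0.004
```

The near end is firm at the same height as the middle, with no dip. I'll back away and look.

move_arm([
  [[0,0,0,0,0,0.01,0],[0,0,0,0,0,0.04,0],[0,0,0,0,0,0.04,0],[0,0,0,-0.02,0.045,0.02,0],[0,0,0,-0.02,0.045,0.02,0]],
])

```text
clock: 11.4
tool_pos: [0.4606, 0.0707, 0.2202]
eef_rot: [0.643, 0.766, -0.004, 0.003]
contact_force: [0.8, 1.3, 0.9]
opening: 0.003
```

move_arm([
  [[0,0,0,-0.02,0.045,0.02,0],[0,0,0,-0.02,0.045,0,0],[0,0,0,-0.02,0.045,0,0],[0,0,0,-0.02,0.045,0,0],[0,0,0,0,0,0,0]],
])

```text
clock: 11.9
tool_pos: [0.3779, 0.26, 0.2463]
eef_rot: [0.64, 0.768, 0.004, 0.004]
contact_force: [0.5, -0.8, 0.4]
opening: 0.006
```

Run:
```python
from h import *
s=r.snapshot("scene");f=s["frame"][:,:,::-1];f0=cv2.imread("pics/scene0.png")
sl=(slice(140,290),slice(145,465))
cv2.imwrite("pics/c4.png",cv2.resize(np.vstack([f0[sl],f[sl]]),None,fx=2,fy=2,interpolation=cv2.INTER_CUBIC))
st=r.get_state();print(st["tool_pos"],st["contact_force"],st["clock"])
```

```text
[0.37931289 0.25621198 0.24590424] [-0.55056299 -0.4591758  -0.67841744] 11.95
```

View pics/c4.png

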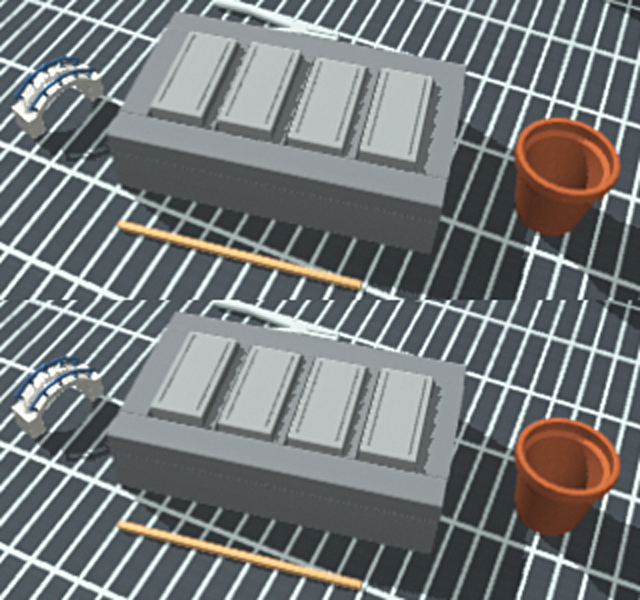

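Cover 3 now sits lower and level. The pot, bridge and chopstick are where they were, and so is the visible part of the pliers. I'm handing in.

```bash
python3 -c "
from plant import r
print(r.finish_job())"
```

```text
the job is handed in; nothing more can be done
None
```

The loose cover was the third from the left. I pressed it home in its middle and handed the job in at about 12 s.

- **Finding it:** I pressed the near ends of covers 1, 2 and 3 in turn. Covers 1 and 2 were firm. Cover 3 dipped about 4 mm under roughly 1 N, and the camera showed its far end lifted. I did not press cover 4, since the loose one was already found.
- **Seating it:** Cover 3 slid down about 4 mm at 10–11 N on the wrist reading, then stopped and held under 25 N.
- **Checks afterwards:** The near end of cover 3 took 17 N without dipping, at about the same height as the middle. The last picture shows it lower and level, with the pot, bridge, chopstick and visible part of the pliers unmoved.
- **Too hard on cover 1:** My first test press reached 97 N through the fingertips, because the arm is stiffer than I assumed. That is under the 120 N wrist limit. Cover 1 did not move, and I used much smaller steps after that.
- **Small disagreement:** The measured height puts cover 3's top about 1.2–1.4 mm above its pocket point, against the stated 0–1 mm. I put this down to fingertip and calibration error, since the cover was solid there.

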